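# Seat the label winder's platter on its drive key

## Robot

A 7-joint arm with a two-finger parallel gripper is mounted at the origin on the work surface. World frame = base frame: x ahead of the robot, y to its left, z up, the work surface at z = 0. Lengths are in m, angles in rad, forces in N, time in s.
With the tool pointing down it reaches from about 0.425 to 0.95 m from the base axis. Payload 4.7 kg.
Tool frame: the origin (TCP) lies at the very end of the fingers, on their centre line; the grasp point (between the pads) lies 19 mm behind it; x points along the fingers, y is the direction in which the jaws open and shut, and the axes are right-handed (so a half turn about x gives the same grasp; the last joint's range is limited). The gripper opens to 87 mm and grips with 3 to 60 N. Pads are 19 mm wide; open, the fingers measure 117 mm over their backs; the gripper's body (75 mm by 190 mm) begins 51 mm behind the grasp point.
Start: joints at [1.113, 0.469, -0.049, 1.532, 0.024, 1.141, -0.082], TCP at [0.281, -0.614, 0.223] pointing down, gripper open.
Joint ranges: [-2.59, 2.59], [-0.33, 1.99], [-1.39, 1.29], [0.1, 2.45], [-1.04, 4.18], [0.21, 1.99], [-2.66, 2.66]. Speed limits (rad/s): [2.57, 2.57, 3.14, 3.14, 3.14, 3.14, 3.14].

## Interface

Orientations are given as a 3x3 rotation matrix whose columns are the frame's x, y, z axes.
In Python, from workcell import readout, vision, robot gives the robot as it stands.
- The arm moves only by the tool arm_command, never from a script. Its argument "moves" is a list of rows, each a list of 3 entries, a list of its own where there are three numbers: the turn, a rotation vector about the world's x, y, z in rad, then the shift along the world's x, y, z in m, then the finger opening in m, from 0 to 0.087. In form: [[[ax, ay, az], [dx, dy, dz], fingers], ...]. A call has 1 to 20 rows; each row shifts and turns the commanded pose from where the row before left it; what a row does not reach is not made up. A row lasts 1/10 s, in which the tool goes at most 50 mm and 8.59 degrees, less where a joint would pass 70% of its speed; a pose out of reach is approached as far as the arm can. A call with a gripper value outside its range is refused whole. The fingers move at their own pace and stop on an object; the grip force is fixed at half the most. Time passes only in rows, so rows that do not move let the fingers close. It gives the time, the measured TCP pose, the force and the opening at its end, in the units of the state.
- readout.read_state(): the state, without advancing time (a new reading comes with each control period).
- vision.capture(name): name is "scene" or "top" or "wrist"; returns a dict with "pixels" (384x512x3 uint8, red, green, blue), "K" (3x3 intrinsics, pixels), "position" and "attitude" of the camera in the world; the wrist camera has in their place "tool_from_camera" (4x4, takes a point from camera to tool coordinates, whose origin is the TCP and whose axes are the tool frame's). Camera axes: x right, y up, looking along -z (the intrinsics and any distortion apply to the point x, -y, -z); pixel columns grow to the right and rows downward; lengths in m; the calibration is good to about 2 mm. A picture is of the moment at which its call begins: read the wrist's pose just before it. There is no depth.
- robot.sign_off(): hands the job in, once; it reports no verdict.
The state is a dict: "clock": time; "joints": joint angles; "joint_velocities": joint speeds; "joint_torque": joint torques, N m; "tool_pos": TCP position; "ee_rot": TCP orientation; "ft_force": force on the tool from outside, world axes, zero at the start; "wrist_torque": the same for the moment, N m; "grip_width": finger opening in m.
Only numpy, scipy, OpenCV 4.12 (cv2) and the standard library are available. Lean on these libraries where they do the work, as an engineer would, in place of code of your own. Each camera call takes 0.05 s, during which the arm holds its last target.

## Task

The round platter of the label winder is sitting high on its spindle, out of line with its drive key. With the fingertips against the side of one of its raised ribs, push the platter round until the notch in its rim stands over the key, then press it down until it is fully home on the key, and leave it there. Nothing is to be picked up: do not pull the platter up, and leave everything else on the bench where it stands.

Things in the scene. Friction and masses are not known exactly. Their poses are not given: they have to be found in the camera images.
- winder: The label winder, fixed to the bench: a round grey housing 210 mm across and 34 mm high, with a dark steel drive plate 194 mm across on it (its top 40 mm above the bench), which does not turn. A plastic switch box (45 x 70 x 30 mm) sticks out of the housing exactly opposite the key, to 141 mm from the axis. Origin: on the bench, on the spindle axis; z up; x points from the axis to the key. It may stand at any yaw.
- key (a point): The drive key: a brass bar with a rounded top fixed on the drive plate, lying radially from 63 to 97 mm from the axis, 9 mm wide, top 50 mm above the bench. Its outer 17 mm always show beyond the platter's rim. This point is on its top, on its centreline, 72 mm from the axis.
- notch (a point): Centre of the notch of the platter. The platter is a white plastic disc 159 mm across and 6 mm thick with one notch in its rim, 18 mm wide and open outward, from the rim in to 61 mm from the axis. This point lies level with the disc's top face, 72 mm from the axis. At the start the disc's top is 57 mm above the bench, fully home 47 mm. The notch is 4.5 mm wider than the key on either side, and the rounded top of the key leads in a little more.
- platter (a joint): Angle of the platter about its vertical spindle relative to the key, rad, positive anticlockwise from above; 0 (or a full turn, 6.28) means notch over key. Turns freely either way at the start (stops only at +-7 rad), with light friction (0.06 N m), stays where it is left.
- platter_lift (a joint): How far down the platter has been pressed, m: 0 at the start (underside 1 mm above the key), 0.010 fully home on the drive plate. A tight push fit on the spindle: it moves down under about 6 N and stays at whatever height it is left. With the notch out of line it stops on the key after about 1 mm. Negative means pulled up.
- hub_top (a point): Centre of the flat top of the platter's hub, on the spindle axis: a black round boss 36 mm across and 18 mm high on the disc, the place to press. z up; its x axis points from the axis to the notch.
- rib0 (a point): Middle of the top of one of the platter's three equal raised ribs: black radial bars 42 mm long (28 to 70 mm from the axis), 10 mm wide, 18 mm high above the disc. This one stands at 60 degrees anticlockwise (seen from above) from the notch, 49 mm from the axis. Its x axis points the way of the notch, not along the rib.
- rib1 (a point): Middle of the top of one of the platter's three equal raised ribs: black radial bars 42 mm long (28 to 70 mm from the axis), 10 mm wide, 18 mm high above the disc. This one stands at 180 degrees anticlockwise (seen from above) from the notch, 49 mm from the axis. Its x axis points the way of the notch, not along the rib.
- rib2 (a point): Middle of the top of one of the platter's three equal raised ribs: black radial bars 42 mm long (28 to 70 mm from the axis), 10 mm wide, 18 mm high above the disc. This one stands at 300 degrees anticlockwise (seen from above) from the notch, 49 mm from the axis. Its x axis points the way of the notch, not along the rib.
- core_mid (a point): Bystander: an empty cardboard core standing upright close to the winder, 56 mm across, 80 mm high; point at its centre, half-way up.
- labels: Bystander: a small roll of white labels lying flat close to the winder, 60 mm across, 40 mm high; origin at the centre of its underside.
- tin: Bystander: a black round lens case close to the winder, 48 mm across, 45 mm high; origin at the centre of its underside.
- cases: Bystander: a stack of three flat disc cases, 190 x 135 mm, 44 mm high; origin at the centre of its underside.
- tape: Bystander: a roll of amber packing tape lying flat, 104 mm across, 48 mm high; origin at the centre of its underside.
- scanner: Bystander: a hand scanner lying down, 180 x 65 x 35 mm; origin under its head.
- cleaner: Bystander: a closed bottle, 60 mm across, 140 mm high, standing; origin at the centre of its underside.

How it is judged:
By the outcome, as a careful person would: the job done as asked, in the order asked, and still so for the second after the job is handed in, with the robot touching nothing.
It also fails if it takes over 48 s, if anything falls off the work surface, if the arm or the gripper's body presses on something with over 40 N, if the wrist force passes 120 N, or if a joint passes its speed limit or range.

## Working session

There is one attempt and no reset: what is moved stays moved. The work goes in short steps, Python scripts to look and compute and a tool call to move; the robot and the scene stay as the last step left them, time stands still between calls to the robot, and variables do not carry over. Pictures are saved under pics/ and viewed, and the job is handed in when it is done.

Besides the shell and the picture viewer there is one more tool, called after "Call:" by a JSON object that holds its "name" and its "arguments", one argument or row to a line. arm_command: Moves the arm, as the interface text tells. Its arguments: {"type":"object","properties":{"moves":{"type":"array","items":{"type":"array"}}},"required":["moves"]}

```bash
mkdir -p pics; ls
cat > h.py <<'E'
import numpy as np, cv2
from workcell import readout, vision, robot
def cap(name,fn):
    s=readout.read_state(); c=vision.capture(name)
    cv2.imwrite('pics/'+fn+'.png',c['pixels'][:,:,::-1])
    if 'tool_from_camera' in c:
        T=np.eye(4);T[:3,:3]=s['ee_rot'];T[:3,3]=s['tool_pos'];M=T@np.array(c['tool_from_camera'])
    else:
        M=np.eye(4);M[:3,:3]=c['attitude'];M[:3,3]=c['position']
    np.savez('pics/'+fn+'.npz',M=M,K=c['K'],px=c['pixels'],dist=np.array(c.get('distortion',np.zeros(5)),float))
    return c
def ld(fn): return np.load('pics/'+fn+'.npz')
def ray(d,u,v):
    p=cv2.undistortPoints(np.array([[[u,v]]],float),d['K'],d['dist'])[0,0]
    r=d['M'][:3,:3]@np.array([p[0],-p[1],-1]); return d['M'][:3,3],r/np.linalg.norm(r)
def onz(d,u,v,z):
    o,r=ray(d,u,v); return o+r*(z-o[2])/r[2]
def proj(d,P):
    q=d['M'][:3,:3].T@(np.array(P)-d['M'][:3,3]); q=q*[1,-1,-1]
    return cv2.projectPoints(q.reshape(1,3),np.zeros(3),np.zeros(3),d['K'],d['dist'])[0].ravel()
def tri(a,b):
    A=np.zeros((3,3));B=np.zeros(3)
    for o,r in(a,b):
        P=np.eye(3)-np.outer(r,r);A+=P;B+=P@o
    x=np.linalg.solve(A,B); return x,[np.linalg.norm((np.eye(3)-np.outer(r,r))@(x-o)) for o,r in(a,b)]
E
python3 - <<'E'
from h import *
for n in('scene','top','wrist'):
    c=cap(n,n+'0'); print(n,[k for k in c],c['K'].tolist() if hasattr(c['K'],'tolist') else c['K'],c.get('position'),c.get('distortion'))
print(readout.read_state())
E
```

```text
pics
scene ['pixels', 'K', 'position', 'attitude'] [[402.55441237148784, 0.0, 255.40579095034954], [0.0, 402.55441237148784, 181.6252057238471], [0.0, 0.0, 1.0]] [1.08696078 0.78566144 0.89527636] None
top ['pixels', 'K', 'position', 'attitude'] [[452.0170475899902, 0.0, 254.2571369091107], [0.0, 452.0170475899902, 192.86870079553236], [0.0, 0.0, 1.0]] [0.30804305 0.02659995 1.55242154] None
wrist ['pixels', 'K', 'tool_from_camera'] [[303.73834517873496, 0.0, 256.58753294021267], [0.0, 303.73834517873496, 192.15970005140932], [0.0, 0.0, 1.0]] None None
{'clock': 0.15, 'joints': array([ 1.1131029 ,  0.46928155, -0.04857702,  1.53342216,  0.02410808,
        1.1410509 , -0.08229063]), 'joint_velocities': array([-0.00094163, -0.00197414,  0.00051893, -0.00395839,  0.001164  ,
        0.00106151,  0.00163589]), 'joint_torque': array([-5.61746310e-04, -5.08426809e+01, -8.06747912e-02, -2.36418092e+01,
       -6.11578440e-02,  3.56863788e-02,  1.24066014e-04]), 'tool_pos': array([ 0.28045162, -0.61345581,  0.22172225]), 'ee_rot': array([[-7.16227965e-04,  4.15793590e-01, -9.09458728e-01],
       [ 1.40411873e-03, -9.09457646e-01, -4.15794202e-01],
       [-9.99998758e-01, -1.57479147e-03,  6.75554303e-05]]), 'ft_force': array([ 1.15684367, -0.06773955,  0.03586343]), 'wrist_torque': array([0.03185139, 0.00136362, 0.0025401 ]), 'grip_width': 0.08667460485124918}
```

View pics/scene0.png

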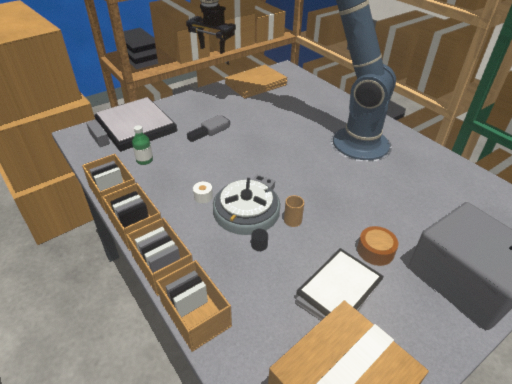

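View pics/top0.png

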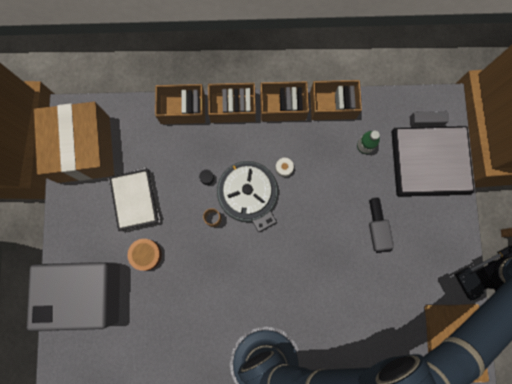

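View pics/wrist0.png

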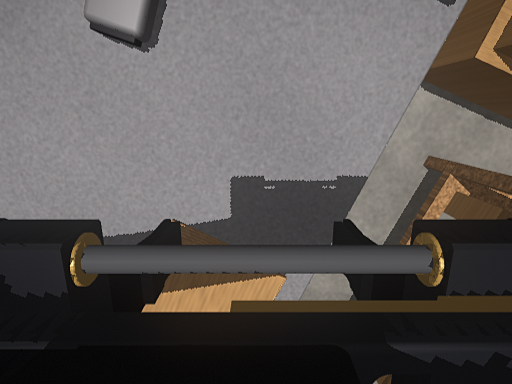

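The winder is at (248,191) in the top view, with its box at about (263,222). I'll zoom in for the key and notch.

Run:
```python
from h import *
a=cv2.imread('pics/top0.png')[145:240,195:305]; cv2.imwrite('pics/top0z.png',cv2.resize(a,None,fx=6,fy=6,interpolation=cv2.INTER_CUBIC))
a=cv2.imread('pics/scene0.png')[165:255,185:315]; cv2.imwrite('pics/scene0z.png',cv2.resize(a,None,fx=6,fy=6,interpolation=cv2.INTER_CUBIC))
d=ld('top0'); print(onz(d,248,190,.075), d['M'].round(3))
for n,u,v in(('core',213,217),('labels',285,166),('tin',207,177)): print(n,onz(d,u,v,.05))
```

```text
[0.56446769 0.04061765 0.075     ] [[-0.026  0.986 -0.164  0.308]
 [-1.    -0.026  0.004  0.027]
 [-0.     0.164  0.986  1.552]
 [ 0.     0.     0.     1.   ]]
core [0.48039523 0.15991834 0.05      ]
labels [ 0.64835912 -0.08702529  0.05      ]
tin [0.61717842 0.17870009 0.05      ]
```

View pics/top0z.png

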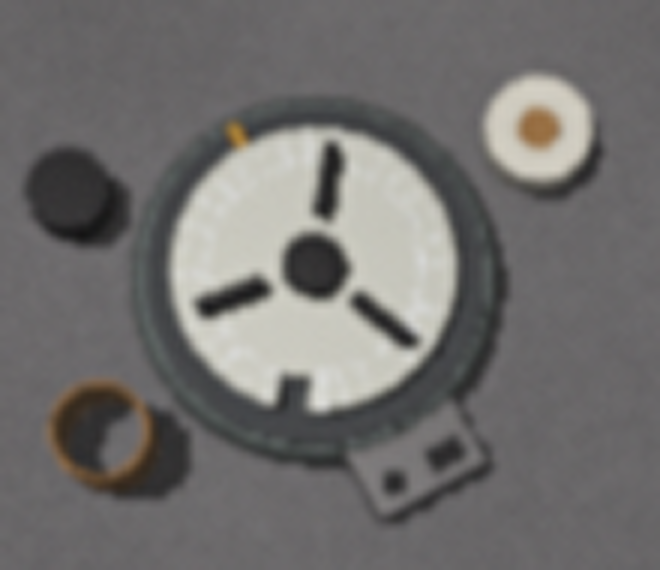

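View pics/scene0z.png

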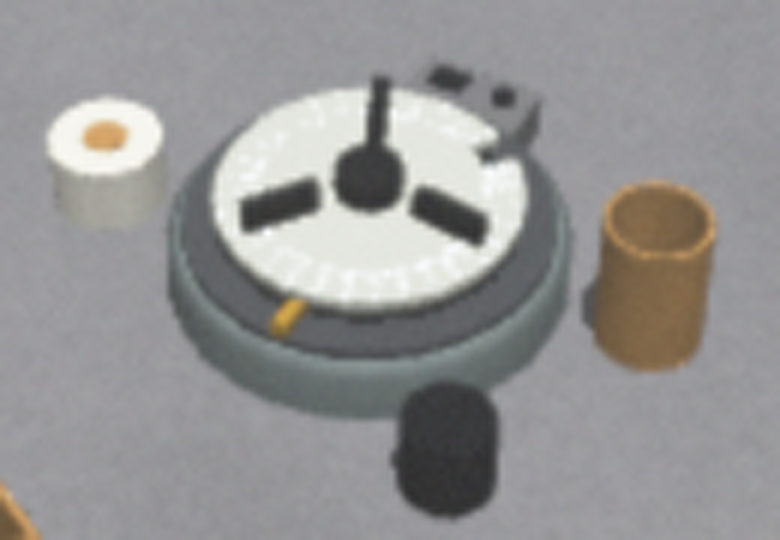

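Run:
```python
from h import *
s=readout.read_state();d=ld('wrist0')
T=np.eye(4);T[:3,:3]=s['ee_rot'];T[:3,3]=s['tool_pos']
print((np.linalg.inv(T)@d['M']).round(3)); print(d['M'].round(3)); print(proj(d,s['tool_pos']))
# coarse scene/top triangulation of hub top, key outer tip
t,sc=ld('top0'),ld('scene0')
z=lambda o,p:(o[0]+p[0]/6-.4,o[1]+p[1]/6-.4)
for n,a,b in(('hub',(315,268),(369,172)),('tin',(68,190),(448,405))):
    print(n,tri(ray(t,*z((195,145),a)),ray(sc,*z((185,165),b))))
c=onz(t,*z((195,145),(315,268)),.075)
for n,a,h in(('key',(236,132),.05),('notch',(294,385),.057),('rib1',(330,165),.075),('box',(420,460),.03)):
    p=onz(t,*z((195,145),a),h)-c; print(n,np.degrees(np.arctan2(p[1],p[0])),np.hypot(*p[:2]))
```

```text
[[ 0.001  0.253 -0.967 -0.161]
 [ 1.     0.     0.001 -0.   ]
 [ 0.001 -0.967 -0.253 -0.067]
 [ 0.     0.     0.     1.   ]]
[[ 0.415  0.88   0.231  0.342]
 [-0.91   0.402  0.103 -0.585]
 [-0.002 -0.253  0.967  0.383]
 [ 0.     0.     0.     1.   ]]
[257.58788803 235.23536725]
hub (array([0.56797638, 0.04390906, 0.06764531]), [np.float64(0.0004287999199165605), np.float64(0.00042879991991647616)])
tin (array([0.61956264, 0.18232173, 0.05066239]), [np.float64(0.0001466362502160394), np.float64(0.00014663625021613835)])
key 27.26774059660438 0.09431863160213613
notch 167.86721076151366 0.06395398407788994
rib1 -9.528657801746414 0.05876591503797768
box -151.56795888217943 0.11759659648529786
```

Call:
{"name": "arm_command", "arguments": {
  "moves": [
    [[0,0,0.12],[0,0.01,0.02],0],
    [[0,0,0.12],[0.01,0.02,0.02],0],
    [[0,0,0.12],[0.015,0.03,0.02],0],
    [[0,0,0.12],[0.015,0.03,0.01],0],
    [[0,0,0.12],[0.015,0.03,0.01],0],
    [[0,0,0.12],[0.015,0.03,0],0],
    [[0,0,0.12],[0.015,0.03,0],0],
    [[0,0,0.12],[0.015,0.03,0],0],
    [[0,0,0.12],[0.015,0.03,0],0],
    [[0,0,0.12],[0.015,0.03,0],0],
    [[0,0,0.12],[0.015,0.03,0],0],
    [[0,0,0.12],[0.015,0.03,0],0],
    [[0,0,0.12],[0.015,0.03,0],0],
    [[0,0,0.12],[0.015,0.03,0],0],
    [[0,0,0.12],[0.015,0.03,0],0],
    [[0,0,0.12],[0.015,0.03,0],0],
    [[0,0,0.12],[0.015,0.03,0],0],
    [[0,0,0.12],[0.015,0.03,0],0],
    [[0,0,0.12],[0.015,0.03,0],0],
    [[0,0,0.12],[0.015,0.03,0],0]
  ]
}}

```text
clock: 2.15
tool_pos: [0.5609, -0.0428, 0.3024]
ee_rot: [[-0.0, 0.303, 0.953], [-0.0, 0.953, -0.303], [-1.0, -0.0, -0.0]]
ft_force: [0.6, 0.4, -0.1]
grip_width: 0.0003
```

Call:
{"name": "arm_command", "arguments": {
  "moves": [
    [[0,0,0.12],[0.015,0.025,0],0],
    [[0,0,0.12],[0.015,0.025,0],0],
    [[0,0,0.12],[0.015,0.025,0],0],
    [[0,0,0.12],[0.015,0.02,0],0],
    [[0,0,0.12],[0.01,0.01,0],0],
    [[0,0,0.02],[0,0,0],0],
    [[0,0,0],[0,0,0],0],
    [[0,0,0],[0,0,0],0]
  ]
}}

```text
clock: 2.95
tool_pos: [0.6303, 0.0599, 0.3024]
ee_rot: [[-0.001, -0.3, 0.954], [-0.001, 0.954, 0.3], [-1.0, -0.001, -0.001]]
ft_force: [-0.1, -0.4, -0.7]
grip_width: 0.0003
```

Run:
```python
from h import *
c=cap('wrist','w1'); s=readout.read_state(); print(s['tool_pos'],s['ee_rot'],s['ft_force'],s['joints'])
```

```text
[0.63034665 0.05988225 0.30256201] [[-2.82866745e-04 -2.99796434e-01  9.54003154e-01]
 [-1.00384590e-03  9.54002797e-01  2.99796024e-01]
 [-9.99999456e-01 -8.72869828e-04 -5.70805087e-04]] [ 1.00969689 -0.29862836  0.56977519] [ 0.42665639  0.47232746 -0.85849885  1.49889811  0.36269649  1.33673556
  1.41313419]
```

View pics/w1.png

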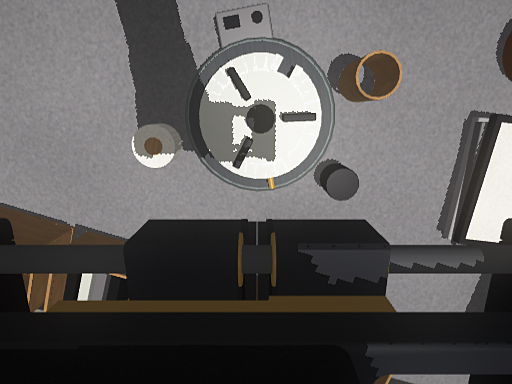

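Wrist view: hub about (260,118), key about (271,183), notch about (289,70), ribs at (239,83), (298,117) and (243,152). I'll take a second view for height.

Call:
{"name": "arm_command", "arguments": {
  "moves": [
    [[0,0,0],[-0.02,0.02,-0.01],0],
    [[0,0,0],[-0.02,0.02,-0.02],0],
    [[0,0,0],[-0.01,0.01,-0.02],0],
    [[0,0,0],[0,0,0],0],
    [[0,0,0],[0,0,0],0]
  ]
}}

```text
clock: 3.5
tool_pos: [0.5813, 0.1099, 0.2532]
ee_rot: [[0.001, -0.301, 0.954], [-0.001, 0.954, 0.301], [-1.0, -0.001, 0.001]]
ft_force: [0.8, -1.0, 0.1]
grip_width: 0.0004
```

Run:
```python
from h import *
c=cap('wrist','w2'); s=readout.read_state(); print(s['tool_pos'])
a=cv2.imread('pics/w1.png')[25:205,175:345]; cv2.imwrite('pics/w1z.png',cv2.resize(a,None,fx=3.3,fy=3.3,interpolation=cv2.INTER_CUBIC))
```

```text
[0.58199254 0.10974191 0.25363141]
```

View pics/w2.png

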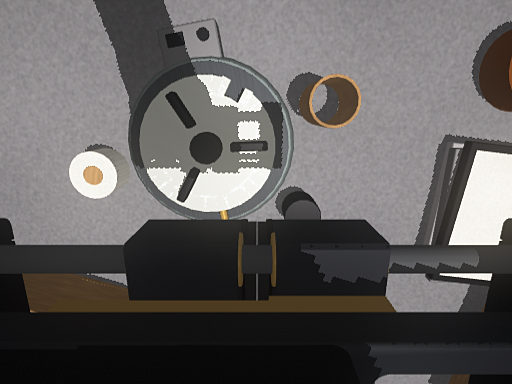

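View pics/w1z.png

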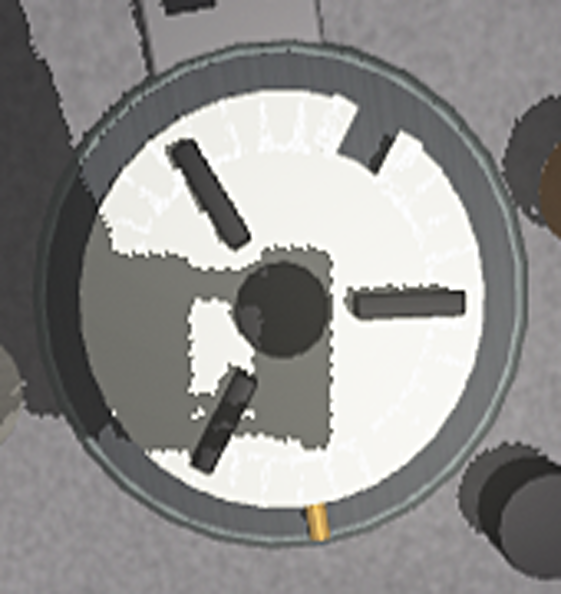

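```bash
cat >> h.py <<'E'
def blobs(fn,guess,rad,thr=75):
    """dark blobs near guess pixel"""
    d=ld(fn); px=d['px'].astype(int); m=(px.max(2)<thr).astype(np.uint8)
    n,l,st,ce=cv2.connectedComponentsWithStats(m,connectivity=4); out=[]
    for i in range(1,n):
        if st[i,4]>60 and np.hypot(*(ce[i]-guess))<rad:
            r=cv2.minAreaRect(np.argwhere(l==i)[:,::-1].astype(np.float32)); out.append((ce[i].round(2),st[i,4],np.round(r[0],1),np.round(r[1],1)))
    return d,out
def brass(fn):
    d=ld(fn); px=d['px']; h=cv2.cvtColor(px,cv2.COLOR_RGB2HSV)
    return d,((h[...,0]>14)&(h[...,0]<28)&(h[...,1]>150)&(h[...,2]>110)).astype(np.uint8)
E
python3 - <<'E'
from h import *
H=[]
for fn,g in(('w1',(261,118)),('w2',(206,148))):
    d,o=blobs(fn,g,60); print(fn); 
    for b in o: print(b, onz(d,*b[0],.075).round(4))
    d,m=brass(fn); y,x=np.nonzero(m[:220]); k=np.hypot(x-g[0],y-g[1])<90; print('key',x[k].mean(),y[k].mean(),k.sum(),onz(d,x[k].mean(),y[k].mean(),.05))
E
```

```text
w1
(array([236.47,  81.11]), np.int32(208), array([238.2,  83.6]), array([36.2,  7.7])) [0.535  0.0048 0.075 ]
(array([260.67, 118.08]), np.int32(577), array([259.7, 118.4]), array([27.5, 28.1])) [0.5676 0.0458 0.075 ]
(array([241.8, 153. ]), np.int32(205), array([242.6, 152.3]), array([ 7.6, 32.2])) [0.6162 0.0358 0.075 ]
key 271.2 179.6 5 [0.64281955 0.08534201 0.05      ]
w2
(array([180.24, 109.27]), np.int32(463), array([180.3, 109.3]), array([41.3, 11.4])) [0.5355 0.0093 0.075 ]
(array([205.47, 147.46]), np.int32(832), array([205.5, 147.5]), array([31., 33.])) [0.5669 0.0459 0.075 ]
(array([247.13, 145.67]), np.int32(241), array([248.5, 145.9]), array([ 9.5, 37.2])) [0.5511 0.0895 0.075 ]
(array([187.91, 184.06]), np.int32(328), array([187.7, 184.1]), array([ 9.4, 36.2])) [0.6133 0.0375 0.075 ]
key 221.0 211.0 3 [0.64202985 0.08209755 0.05      ]
```

Run:
```python
from h import *
d1,d2=ld('w1'),ld('w2')
x,r=tri(ray(d1,260.3,118.2),ray(d2,205.5,147.5)); print('hub',x,r)
c=np.array([.567,.0458])
for n,u,v,z in(('key',175+318/3.3-.35,25+522/3.3-.35,.05),('notch in',175+357/3.3-.35,25+160/3.3-.35,.057),('rib1',242.6,152.3,.075),('rib0',238.2,83.6,.075),('rib2',175+412/3.3,25+302/3.3,.075)):
    p=onz(d1,u,v,z)[:2]-c; print(n,np.degrees(np.arctan2(p[1],p[0])),np.hypot(*p))
for n,u,v,z in(('rib1',187.8,184.1,.075),('rib0',180.3,109.3,.075),('rib2',248.5,145.9,.075),('key',225,215,.05)):
    p=onz(d2,u,v,z)[:2]-c; print(n,np.degrees(np.arctan2(p[1],p[0])),np.hypot(*p))
```

```text
hub [0.56783101 0.04536655 0.06975691] [np.float64(0.00011449682383475052), np.float64(0.00011449682383464363)]
key 26.89844069854216 0.09002313256622253
notch in 170.282143325776 0.06064324351773968
rib1 -10.889297914297265 0.048879332130906034
rib0 -128.05737096518214 0.048540381336500876
rib2 109.00898543921555 0.04843969574759313
rib1 -10.223952093011551 0.04718062916198031
rib0 -130.91209409335244 0.04815700547427945
rib2 109.61903674580991 0.048031861117634876
key 28.43122642283639 0.08941533979163349
```

Call:
{"name": "arm_command", "arguments": {
  "moves": [
    [[0,0,0.01],[-0.02,-0.01,-0.02],0],
    [[0,0,0.01],[-0.02,-0.01,-0.03],0],
    [[0,0,0.01],[-0.0105,-0.0065,-0.03],0],
    [[0,0,0],[0,0,-0.03],0],
    [[0,0,0],[0,0,-0.03],0],
    [[0,0,0],[0,0,-0.02],0],
    [[0,0,0],[0,0,-0.01],0],
    [[0,0,0],[0,0,-0.01],0],
    [[0,0,0],[0,0,-0.007],0],
    [[0,0,0],[0,0,0],0],
    [[0,0,0],[0,0,0],0]
  ]
}}

```text
clock: 4.65
tool_pos: [0.5308, 0.0848, 0.0662]
ee_rot: [[0.001, -0.331, 0.944], [0.0, 0.944, 0.331], [-1.0, -0.0, 0.001]]
ft_force: [0.3, 0.3, -0.8]
grip_width: 0.0
```

Run:
```python
from h import *
c=cap('scene','s1'); s=readout.read_state(); print(s['tool_pos'],s['ft_force'])
a=cv2.imread('pics/s1.png')[125:255,185:315]; cv2.imwrite('pics/s1z.png',cv2.resize(a,None,fx=4.6,fy=4.6,interpolation=cv2.INTER_CUBIC))
```

```text
[0.53078763 0.08482502 0.06629233] [-0.46777091  0.6064947   0.55244843]
```

View pics/s1z.png

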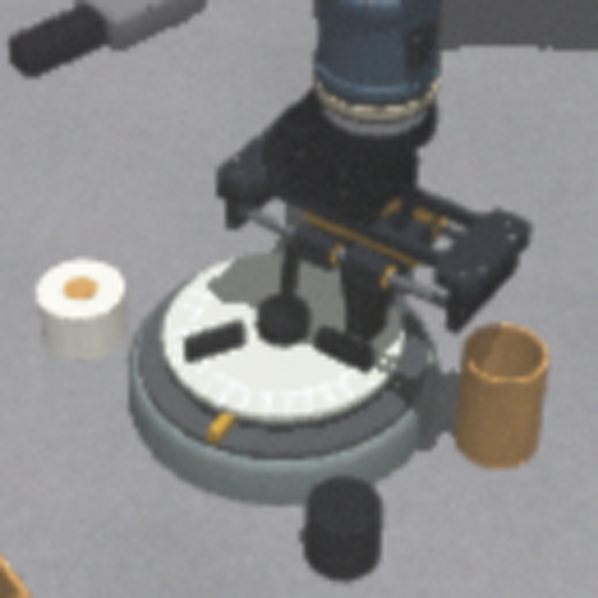

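```bash
cat >> h.py <<'E'
def arc(c,p,steps):
    p=np.array(p)-c; tot=np.zeros(2); cum=0; rows=[]
    for s in steps:
        cum+=s; R=np.array([[np.cos(cum),-np.sin(cum)],[np.sin(cum),np.cos(cum)]])
        g=R@p-p; dd=np.round(g-tot,4); tot+=dd; rows.append([[0,0,round(s,4)],[float(dd[0]),float(dd[1]),0],0])
    print(rows, np.degrees(cum), p+tot+c)
E
python3 - <<'E'
from h import *
arc(np.array([.567,.0457]),[.5308,.0848],[-.08]*20)
E
```

```text
[[[0, 0, -0.08], [0.0032, 0.0028, 0], 0], [[0, 0, -0.08], [0.0035, 0.0025, 0], 0], [[0, 0, -0.08], [0.0036, 0.0022, 0], 0], [[0, 0, -0.08], [0.0038, 0.0019, 0], 0], [[0, 0, -0.08], [0.004, 0.0016, 0], 0], [[0, 0, -0.08], [0.004, 0.0013, 0], 0], [[0, 0, -0.08], [0.0042, 0.001, 0], 0], [[0, 0, -0.08], [0.0042, 0.0006, 0], 0], [[0, 0, -0.08], [0.0043, 0.0003, 0], 0], [[0, 0, -0.08], [0.0042, -0.0001, 0], 0], [[0, 0, -0.08], [0.0043, -0.0004, 0], 0], [[0, 0, -0.08], [0.0042, -0.0007, 0], 0], [[0, 0, -0.08], [0.0041, -0.0011, 0], 0], [[0, 0, -0.08], [0.004, -0.0014, 0], 0], [[0, 0, -0.08], [0.0039, -0.0017, 0], 0], [[0, 0, -0.08], [0.0038, -0.002, 0], 0], [[0, 0, -0.08], [0.0036, -0.0023, 0], 0], [[0, 0, -0.08], [0.0033, -0.0026, 0], 0], [[0, 0, -0.08], [0.0032, -0.0029, 0], 0], [[0, 0, -0.08], [0.0029, -0.0031, 0], 0]] -91.67324722093173 [0.6071 0.0807]
```

Call:
{"name": "arm_command", "arguments": {
  "moves": [
    [[0,0,-0.08],[0.0032,0.0028,0],0],
    [[0,0,-0.08],[0.0035,0.0025,0],0],
    [[0,0,-0.08],[0.0036,0.0022,0],0],
    [[0,0,-0.08],[0.0038,0.0019,0],0],
    [[0,0,-0.08],[0.004,0.0016,0],0],
    [[0,0,-0.08],[0.004,0.0013,0],0],
    [[0,0,-0.08],[0.0042,0.001,0],0],
    [[0,0,-0.08],[0.0042,0.0006,0],0],
    [[0,0,-0.08],[0.0043,0.0003,0],0],
    [[0,0,-0.08],[0.0042,-0.0001,0],0],
    [[0,0,-0.08],[0.0043,-0.0004,0],0],
    [[0,0,-0.08],[0.0042,-0.0007,0],0]
  ]
}}

```text
clock: 5.9
tool_pos: [0.5779, 0.0988, 0.0663]
ee_rot: [[0.001, 0.585, 0.811], [0.001, 0.811, -0.585], [-1.0, 0.002, -0.0]]
ft_force: [-0.7, 2.3, 0.1]
grip_width: 0.0004
```

Run:
```python
from h import *
c=cap('scene','s2'); s=readout.read_state(); print(s['tool_pos'],s['ft_force'],s['wrist_torque'],s['joints'])
a=cv2.imread('pics/s2.png')[125:255,185:315]; cv2.imwrite('pics/s2z.png',cv2.resize(a,None,fx=4.6,fy=4.6,interpolation=cv2.INTER_CUBIC))
```

```text
[0.57871177 0.09855338 0.06645812] [ 0.39651492  0.92107464 -0.9816905 ] [ 0.28043446 -0.06606839 -0.01047232] [ 0.14640773  0.56148066 -0.51895189  1.86625398  0.37273552  0.80873942
  0.37617394]
```

View pics/s2z.png

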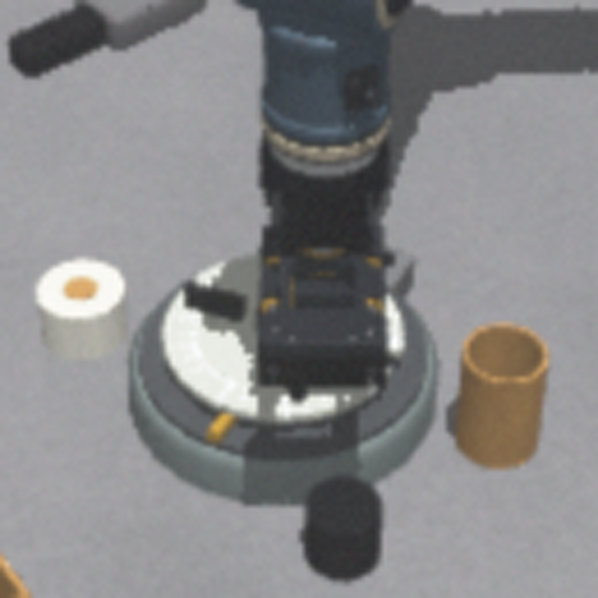

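Run:
```python
from h import *
arc(np.array([.567,.0457]),[.578,.0983],[-.08]*18)
```

```text
[[[0, 0, -0.08], [0.0042, -0.001, 0], 0], [[0, 0, -0.08], [0.004, -0.0014, 0], 0], [[0, 0, -0.08], [0.004, -0.0017, 0], 0], [[0, 0, -0.08], [0.0038, -0.002, 0], 0], [[0, 0, -0.08], [0.0036, -0.0023, 0], 0], [[0, 0, -0.08], [0.0034, -0.0026, 0], 0], [[0, 0, -0.08], [0.0033, -0.0029, 0], 0], [[0, 0, -0.08], [0.0029, -0.0031, 0], 0], [[0, 0, -0.08], [0.0028, -0.0033, 0], 0], [[0, 0, -0.08], [0.0024, -0.0035, 0], 0], [[0, 0, -0.08], [0.0021, -0.0038, 0], 0], [[0, 0, -0.08], [0.0019, -0.0038, 0], 0], [[0, 0, -0.08], [0.0015, -0.0041, 0], 0], [[0, 0, -0.08], [0.0012, -0.0041, 0], 0], [[0, 0, -0.08], [0.0009, -0.0042, 0], 0], [[0, 0, -0.08], [0.0005, -0.0043, 0], 0], [[0, 0, -0.08], [0.0002, -0.0043, 0], 0], [[0, 0, -0.08], [-0.0001, -0.0042, 0], 0]] -82.50592249883856 [0.6206 0.0417]
```

Call:
{"name": "arm_command", "arguments": {
  "moves": [
    [[0,0,-0.08],[0.0042,-0.001,0],0],
    [[0,0,-0.08],[0.004,-0.0014,0],0],
    [[0,0,-0.08],[0.004,-0.0017,0],0],
    [[0,0,-0.08],[0.0038,-0.002,0],0],
    [[0,0,-0.08],[0.0036,-0.0023,0],0],
    [[0,0,-0.08],[0.0034,-0.0026,0],0],
    [[0,0,-0.08],[0.0033,-0.0029,0],0],
    [[0,0,-0.08],[0.0029,-0.0031,0],0],
    [[0,0,-0.08],[0.0028,-0.0033,0],0],
    [[0,0,-0.08],[0.0024,-0.0035,0],0],
    [[0,0,-0.08],[0.0021,-0.0038,0],0],
    [[0,0,-0.08],[0.0019,-0.0038,0],0],
    [[0,0,-0.08],[0.0015,-0.0041,0],0],
    [[0,0,-0.08],[0.0012,-0.0041,0],0],
    [[0,0,-0.07],[0.0008,-0.0036,0],0],
    [[0,0,-0.06],[0.0004,-0.0032,0],0],
    [[0,0,-0.03],[0.0001,-0.0016,0],0],
    [[0,0,0],[0,0,0],0]
  ]
}}

```text
clock: 7.75
tool_pos: [0.6206, 0.0498, 0.0662]
ee_rot: [[0.002, 0.946, -0.325], [0.0, -0.325, -0.946], [-1.0, 0.001, -0.001]]
ft_force: [-0.5, 0.6, 0.1]
grip_width: 0.0003
```

Run:
```python
from h import *
c=cap('scene','s3');cap('top','t3'); s=readout.read_state(); print(s['tool_pos'],s['ft_force'],s['wrist_torque'],s['joints'])
a=cv2.imread('pics/s3.png')[125:255,185:315]; b=cv2.imread('pics/t3.png')[130:230,190:310]
cv2.imwrite('pics/s3z.png',np.hstack([cv2.resize(a,(400,400),interpolation=cv2.INTER_CUBIC),cv2.resize(b,(400,400),interpolation=cv2.INTER_CUBIC)]))
cap('wrist','w3')
```

```text
[0.62013451 0.04992613 0.06584802] [1.20621552 0.60473204 0.3660399 ] [ 0.14908632 -0.21385816 -0.00352356] [-0.00999246  0.55960379 -0.18900683  1.79489494  0.13926544  0.79958708
 -0.59846964]
```

View pics/s3z.png

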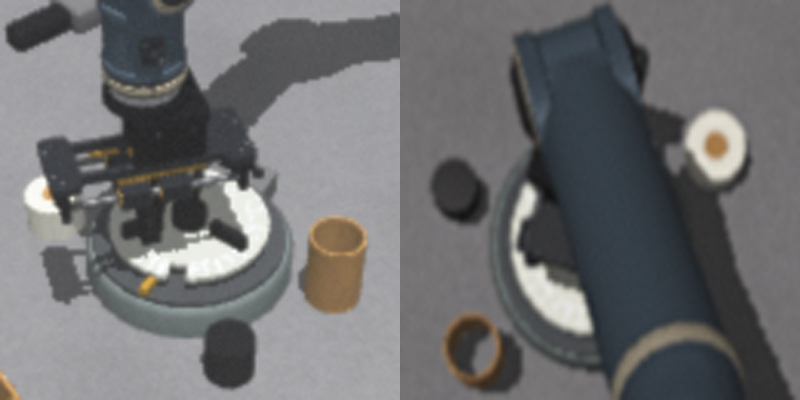

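View pics/w3.png

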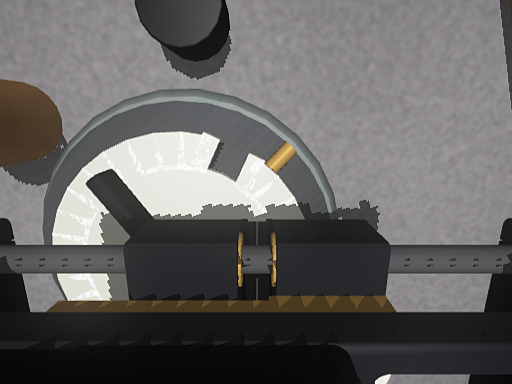

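The wrist view shows the notch (corners near (219,140) and (249,155)) and the key (about (281,156)) together. I'll zoom to measure the angle left.

Run:
```python
from h import *
a=cv2.imread('pics/w3.png')[115:215,190:310]; cv2.imwrite('pics/w3z.png',cv2.resize(a,None,fx=6,fy=6,interpolation=cv2.INTER_CUBIC))
```

```text
(no output)
```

View pics/w3z.png

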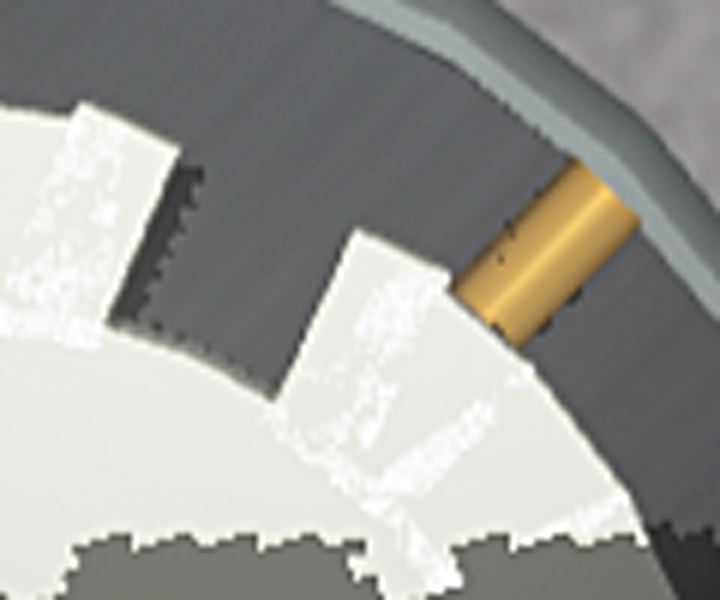

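```bash
cat >> h.py <<'E'
def ang(fn,off,f,N,Kk,zN,c):
    d=ld(fn); w=lambda p,z: onz(d,off[0]+(p[0]+.5)/f-.5,off[1]+(p[1]+.5)/f-.5,z)[:2]
    n=[w(p,zN) for p in N]; k=[w(p,.05) for p in Kk]
    o=(n[0]+n[1])/2;i=(n[2]+n[3])/2
    A=lambda v:np.degrees(np.arctan2(v[1],v[0]))
    print('widths',np.hypot(*(n[0]-n[1])),np.hypot(*(n[2]-n[3])),'r out/in',np.hypot(*(o-c)),np.hypot(*(i-c)))
    print('notch dir about c',A(o-c),A(i-c),'line',A(o-i)); m=(k[0]+k[1])/2
    print('key about c',A(k[0]-c),A(k[1]-c),'line',A(k[1]-k[0]),'r',[np.hypot(*(q-c)) for q in k])
E
python3 - <<'E'
from h import *
ang('w3',(190,115),6,[(178,150),(357,230),(107,322),(275,402)],[(485,318),(607,190)],.057,np.array([.567,.0457]))
E
```

```text
widths 0.018040678047719107 0.01753299269164088 r out/in 0.07953747561486676 0.06161855595234766
notch dir about c 44.96279524891061 44.64701574687316 line 46.048487569532746
key about c 27.378342366473287 27.504962325853644 line 28.101269893276086 r [np.float64(0.0804620522185742), np.float64(0.09754653853886297)]
```

Run:
```python
from h import *
arc(np.array([.567,.0457]),[.6205,.0498],[-.05]*4+[-.03,-.02,-.01])
```

```text
[[[0, 0, -0.05], [0.0001, -0.0027, 0], 0], [[0, 0, -0.05], [0.0, -0.0027, 0], 0], [[0, 0, -0.05], [-0.0001, -0.0026, 0], 0], [[0, 0, -0.05], [-0.0003, -0.0027, 0], 0], [[0, 0, -0.03], [-0.0002, -0.0016, 0], 0], [[0, 0, -0.02], [-0.0001, -0.0011, 0], 0], [[0, 0, -0.01], [-0.0001, -0.0005, 0], 0]] -14.896902673401405 [0.6198 0.0359]
```

Call:
{"name": "arm_command", "arguments": {
  "moves": [
    [[0,0,-0.05],[0.0001,-0.0027,0],0],
    [[0,0,-0.05],[0.0,-0.0027,0],0],
    [[0,0,-0.05],[-0.0001,-0.0026,0],0],
    [[0,0,-0.05],[-0.0003,-0.0027,0],0],
    [[0,0,-0.03],[-0.0002,-0.0016,0],0],
    [[0,0,-0.02],[-0.0001,-0.0011,0],0],
    [[0,0,-0.01],[-0.0001,-0.0005,0],0],
    [[0,0,0],[0,0,0],0]
  ]
}}

```text
clock: 8.7
tool_pos: [0.6192, 0.0358, 0.0655]
ee_rot: [[-0.0, 0.83, -0.558], [0.0, -0.558, -0.83], [-1.0, -0.0, 0.0]]
ft_force: [1.1, 0.7, -0.0]
grip_width: 0.0002
```

Run:
```python
from h import *
cap('wrist','w4');s=readout.read_state(); print(s['tool_pos'],s['ft_force'])
a=cv2.imread('pics/w4.png')[115:215,190:310]; cv2.imwrite('pics/w4z.png',cv2.resize(a,None,fx=6,fy=6,interpolation=cv2.INTER_CUBIC))
```

```text
[0.61923101 0.03582681 0.06549366] [-0.16722815  0.99907093  1.20674504]
```

View pics/w4z.png

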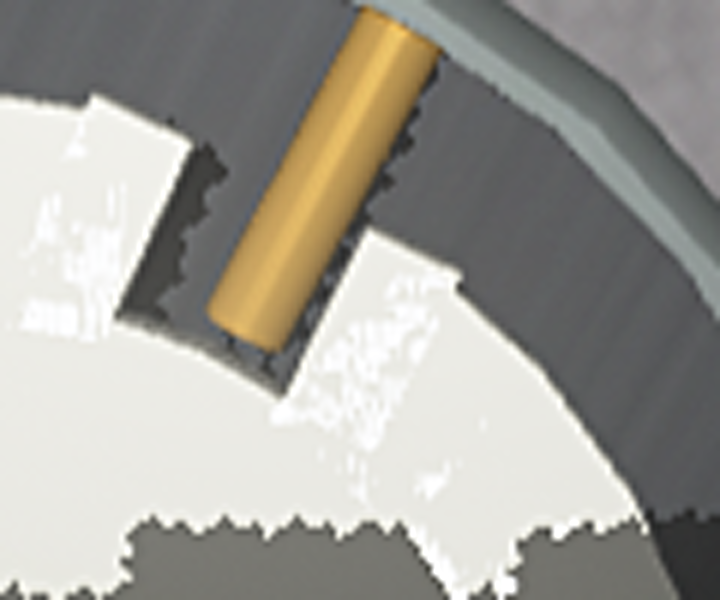

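Run:
```python
from h import *
c=np.array([.567,.0457])
ang('w4',(190,115),6,[(192,145),(370,230),(115,318),(285,396)],[(247,328),(402,28)],.057,c)
arc(c,[.6192,.0358],[-.03,-.02]); arc(c,[.6192,.0358],[-.03,-.01])
```

```text
widths 0.018112748750882996 0.017585543230200867 r out/in 0.07984475075994951 0.06201741029822323
notch dir about c 28.897490082691352 28.696727794104447 line 29.59584715499883
key about c 26.298742716534413 26.89257401030647 line 28.08556485615763 r [np.float64(0.06520821714307047), np.float64(0.09765793178680934)]
[[[0, 0, -0.03], [-0.0003, -0.0016, 0], 0], [[0, 0, -0.02], [-0.0003, -0.001, 0], 0]] -2.8647889756541165 [0.6186 0.0332]
[[[0, 0, -0.03], [-0.0003, -0.0016, 0], 0], [[0, 0, -0.01], [-0.0001, -0.0005, 0], 0]] -2.291831180523293 [0.6188 0.0337]
```

About 1.8° is left; I'll nudge that much.

Call:
{"name": "arm_command", "arguments": {
  "moves": [
    [[0,0,-0.016],[-0.0002,-0.0009,0],0],
    [[0,0,-0.016],[-0.0002,-0.0008,0],0],
    [[0,0,0],[0,0,0],0],
    [[0,0,0],[0,0,0],0]
  ]
}}

```text
clock: 9.15
tool_pos: [0.6188, 0.0339, 0.0655]
ee_rot: [[-0.0, 0.812, -0.584], [-0.0, -0.584, -0.812], [-1.0, -0.0, 0.0]]
ft_force: [0.0, 0.4, 1.0]
grip_width: -0.0001
```

Run:
```python
from h import *
cap('wrist','w5');s=readout.read_state(); print(s['tool_pos'],s['ft_force'])
a=cv2.imread('pics/w5.png')[115:215,190:310]; cv2.imwrite('pics/w5z.png',cv2.resize(a,None,fx=6,fy=6,interpolation=cv2.INTER_CUBIC))
```

```text
[0.61887114 0.03389049 0.06548588] [0.51827727 0.27568381 0.14432291]
```

View pics/w5z.png

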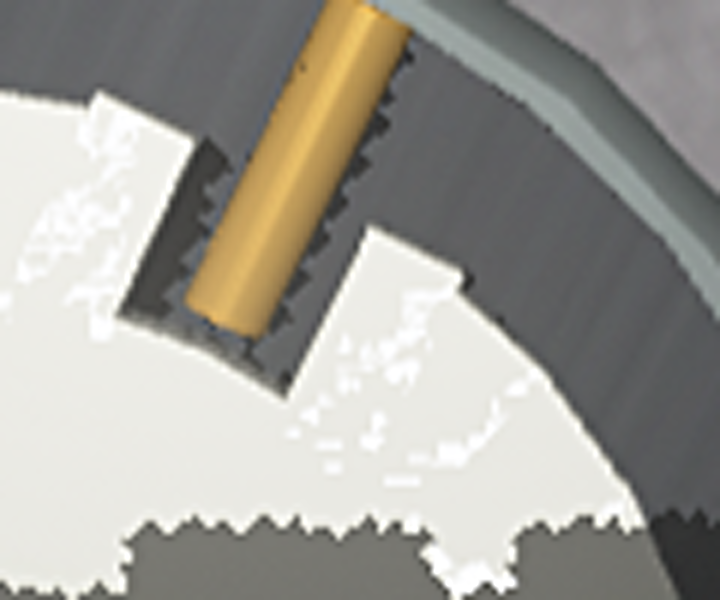

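Run:
```python
from h import *
c=np.array([.567,.0457])
ang('w5',(190,115),6,[(195,140),(370,228),(119,314),(287,397)],[(226,315),(375,12)],.057,c)
```

```text
widths 0.01796504181105501 0.017607834311085882 r out/in 0.08000714116066587 0.06209692631261853
notch dir about c 26.874652444551653 26.430657910256393 line 28.413490563899014
key about c 26.32832249122808 26.607383954946197 line 27.169401786909187 r [np.float64(0.06518290690529649), np.float64(0.09754655541953255)]
```

Aligned to within about 0.5°. I'll back off the rib, lift, and move over the hub.

Call:
{"name": "arm_command", "arguments": {
  "moves": [
    [[0,0,0],[0.0015,0.0025,0],0],
    [[0,0,0],[0.0015,0.0025,0],0],
    [[0,0,0],[0,0,0.015],0],
    [[0,0,0],[0,0,0.015],0],
    [[0,0,0],[0,0,0.015],0],
    [[0,0,0],[-0.02,0.0025,0],0],
    [[0,0,0],[-0.02,0.0025,0],0],
    [[0,0,0],[-0.0148,0.0018,0],0],
    [[0,0,0],[0,0,-0.015],0],
    [[0,0,0],[0,0,-0.01],0],
    [[0,0,0],[0,0,0],0],
    [[0,0,0],[0,0,0],0]
  ]
}}

```text
clock: 10.4
tool_pos: [0.5677, 0.0457, 0.086]
ee_rot: [[0.001, 0.811, -0.585], [0.0, -0.585, -0.811], [-1.0, 0.0, -0.0]]
ft_force: [0.4, -0.3, 0.4]
grip_width: 0.0007
```

Run:
```python
from h import *
cap('wrist','w6');cap('scene','s6');s=readout.read_state(); print(s['tool_pos'],s['ft_force'])
a=cv2.imread('pics/w6.png');b=cv2.imread('pics/s6.png')[125:255,185:315]
cv2.imwrite('pics/c6.png',np.hstack([cv2.resize(a,(500,375)),cv2.resize(b,(300,375),interpolation=cv2.INTER_CUBIC)]))
```

```text
[0.56793827 0.04582911 0.08616731] [ 0.46929437  0.21062295 -0.27330011]
```

View pics/c6.png

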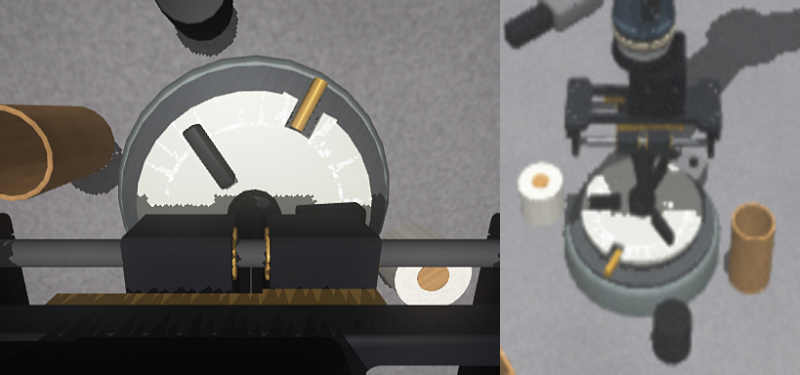

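The notch still stands over the key and the fingers are over the hub. Next is the press.

Call:
{"name": "arm_command", "arguments": {
  "moves": [
    [[0,0,0],[0,0,-0.005],0],
    [[0,0,0],[0,0,-0.004],0],
    [[0,0,0],[0,0,-0.002],0],
    [[0,0,0],[0,0,-0.002],0],
    [[0,0,0],[0,0,-0.002],0],
    [[0,0,0],[0,0,0],0]
  ]
}}

```text
clock: 11.1
tool_pos: [0.5672, 0.0458, 0.0707]
ee_rot: [[-0.0, 0.812, -0.584], [-0.0, -0.584, -0.812], [-1.0, -0.0, 0.0]]
ft_force: [-1.6, -0.2, 3.0]
grip_width: 0.0005
```

Already past the 1 mm stop height (0.074), with only 3 N of force. I'll carry on down.

Call:
{"name": "arm_command", "arguments": {
  "moves": [
    [[0,0,0],[0,0,-0.002],0],
    [[0,0,0],[0,0,-0.002],0],
    [[0,0,0],[0,0,-0.001],0],
    [[0,0,0],[0,0,-0.001],0],
    [[0,0,0],[0,0,0],0]
  ]
}}

```text
clock: 11.6
tool_pos: [0.5672, 0.0458, 0.0654]
ee_rot: [[-0.0, 0.812, -0.584], [-0.0, -0.584, -0.812], [-1.0, 0.0, 0.0]]
ft_force: [-2.3, -0.7, 8.6]
grip_width: 0.0003
```

Call:
{"name": "arm_command", "arguments": {
  "moves": [
    [[0,0,0],[0,0,-0.001],0],
    [[0,0,0],[0,0,-0.001],0],
    [[0,0,0],[0,0,0],0]
  ]
}}

```text
clock: 11.9
tool_pos: [0.5673, 0.0458, 0.0651]
ee_rot: [[0.0, 0.811, -0.584], [-0.0, -0.584, -0.811], [-1.0, 0.0, 0.0]]
ft_force: [-6.6, -0.1, 20.9]
grip_width: 0.0006
```

It has bottomed out: z stays at 0.065 while the force rises. One slightly firmer press, then straight up and look.

Call:
{"name": "arm_command", "arguments": {
  "moves": [
    [[0,0,0],[0,0,-0.001],0],
    [[0,0,0],[0,0,0],0],
    [[0,0,0],[0,0,0],0]
  ]
}}

```text
clock: 12.2
tool_pos: [0.5674, 0.0458, 0.0651]
ee_rot: [[0.001, 0.811, -0.584], [-0.0, -0.584, -0.811], [-1.0, 0.001, 0.0]]
ft_force: [-9.9, -1.2, 26.3]
grip_width: 0.0002
```

Call:
{"name": "arm_command", "arguments": {
  "moves": [
    [[0,0,0],[0,0,0.002],0],
    [[0,0,0],[0,0,0.005],0],
    [[0,0,0],[0,0,0.02],0],
    [[0,0,0],[0,0,0.04],0],
    [[0,0,0],[0,0,0.04],0],
    [[0,0,0],[0,0,0.04],0],
    [[0,0,0],[-0.02,-0.02,0.04],0],
    [[0,0,0],[-0.02,-0.03,0.02],0],
    [[0,0,0],[0,0,0],0],
    [[0,0,0],[0,0,0],0]
  ]
}}

```text
clock: 13.2
tool_pos: [0.5272, -0.0047, 0.2688]
ee_rot: [[0.001, 0.811, -0.586], [0.0, -0.586, -0.811], [-1.0, 0.001, -0.001]]
ft_force: [0.3, 0.4, -0.9]
grip_width: 0.0002
```

Run:
```python
from h import *
cap('wrist','w7');cap('scene','s7');s=readout.read_state(); print(s['tool_pos'],s['ft_force'])
b=cv2.imread('pics/s7.png')[165:255,185:315]
cv2.imwrite('pics/s7z.png',cv2.resize(b,None,fx=6,fy=6,interpolation=cv2.INTER_CUBIC))
```

```text
[ 0.52703566 -0.00323463  0.26749946] [ 0.01952612 -0.00267259 -0.07198432]
```

View pics/w7.png

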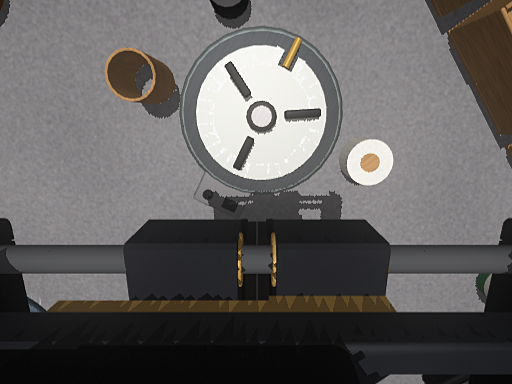

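View pics/s7z.png

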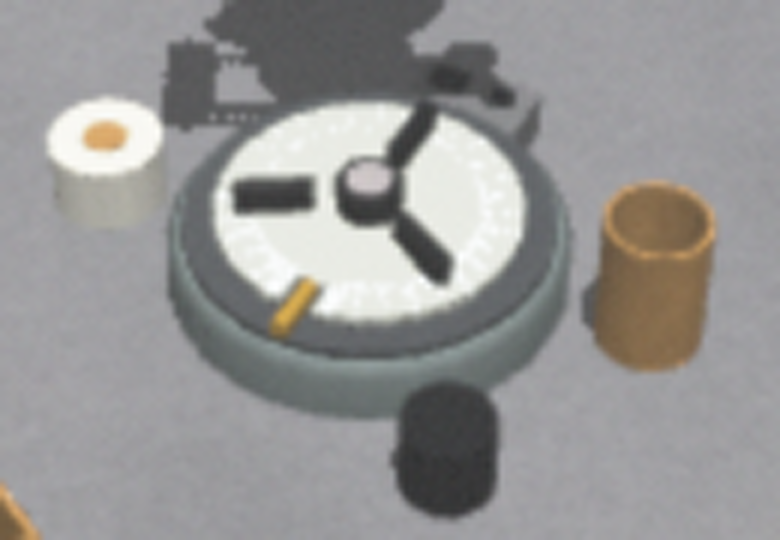

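The platter has dropped and the key lies in the notch, with the ribs equally placed. A pale disc now shows in the hub, presumably the spindle end. I want to be sure the fingers bottomed on the hub and not on a proud spindle, so I'll look closer.

Call:
{"name": "arm_command", "arguments": {
  "moves": [
    [[0,0,0],[-0.01,-0.01,-0.04],0],
    [[0,0,0],[-0.01,-0.01,-0.04],0],
    [[0,0,0],[-0.005,-0.01,-0.03],0],
    [[0,0,0],[-0.005,-0.01,-0.03],0],
    [[0,0,0],[0,0,0],0],
    [[0,0,0],[0,0,0],0]
  ]
}}

```text
clock: 13.9
tool_pos: [0.4975, -0.0431, 0.1281]
ee_rot: [[-0.001, 0.812, -0.583], [0.001, -0.583, -0.812], [-1.0, -0.002, 0.0]]
ft_force: [1.2, 0.0, 0.2]
grip_width: 0.0006
```

Run:
```python
from h import *
cap('wrist','w8');s=readout.read_state(); print(s['tool_pos'],s['ft_force'])
b=cv2.imread('pics/w8.png')[0:220,120:400]
cv2.imwrite('pics/w8z.png',cv2.resize(b,None,fx=2.7,fy=2.7,interpolation=cv2.INTER_CUBIC))
```

```text
[ 0.49849423 -0.04298052  0.12917436] [-0.06279846  0.09819321 -0.15650865]
```

View pics/w8z.png

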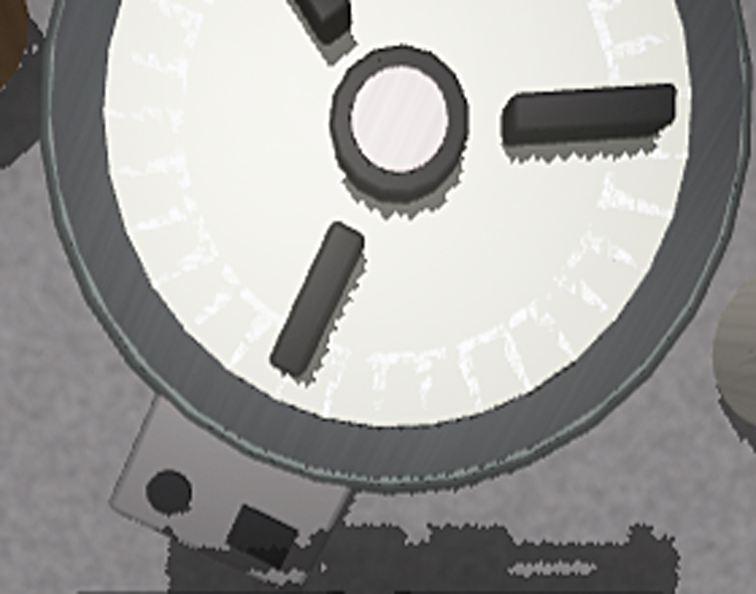

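No side wall or shadow shows, so the spindle looks flush with the hub. To settle it I'll press once on the hub's outer ring, with the fingers straddling the spindle.

Call:
{"name": "arm_command", "arguments": {
  "moves": [
    [[0,0,0.1],[0.015,0.02,0],0.028],
    [[0,0,0.1],[0.02,0.025,0],0.028],
    [[0,0,0.1],[0.02,0.025,0],0.028],
    [[0,0,0.1],[0.01,0.015,0],0.028],
    [[0,0,0.1],[0.0042,0.0038,-0.01],0.028],
    [[0,0,0],[0,0,-0.01],0.028],
    [[0,0,0],[0,0,-0.01],0.028],
    [[0,0,0],[0,0,-0.01],0.028],
    [[0,0,0],[0,0,0],0.028],
    [[0,0,0],[0,0,0],0.028]
  ]
}}

```text
clock: 14.95
tool_pos: [0.5662, 0.0442, 0.0884]
ee_rot: [[-0.0, 0.992, -0.125], [-0.0, -0.125, -0.992], [-1.0, -0.0, 0.0]]
ft_force: [0.5, 0.4, -0.1]
grip_width: 0.0276
```

Call:
{"name": "arm_command", "arguments": {
  "moves": [
    [[0,0,0],[0.001,0.0015,-0.01],0.028],
    [[0,0,0],[0,0,-0.008],0.028],
    [[0,0,0],[0,0,-0.003],0.028],
    [[0,0,0],[0,0,-0.002],0.028],
    [[0,0,0],[0,0,-0.002],0.028],
    [[0,0,0],[0,0,0],0.028]
  ]
}}

```text
clock: 15.55
tool_pos: [0.5671, 0.0461, 0.0651]
ee_rot: [[-0.001, 0.992, -0.124], [-0.001, -0.124, -0.992], [-1.0, -0.001, 0.001]]
ft_force: [-5.1, -0.8, 12.0]
grip_width: 0.0276
```

Call:
{"name": "arm_command", "arguments": {
  "moves": [
    [[0,0,0],[0,0,-0.001],0.028],
    [[0,0,0],[0,0,0],0.028],
    [[0,0,0],[0,0,0],0.028]
  ]
}}

```text
clock: 15.85
tool_pos: [0.5673, 0.0461, 0.065]
ee_rot: [[-0.0, 0.992, -0.124], [-0.001, -0.124, -0.992], [-1.0, 0.0, 0.001]]
ft_force: [-6.7, -0.4, 17.1]
grip_width: 0.0282
```

Call:
{"name": "arm_command", "arguments": {
  "moves": [
    [[0,0,0],[0,0,0.002],0.028],
    [[0,0,0],[0,0,0.005],0.028],
    [[0,0,0],[0,0,0.02],0.028],
    [[0,0,0],[0,0,0.04],0.028],
    [[0,0,0],[0,0,0.04],0.028],
    [[0,0,0],[0,0,0.04],0.028],
    [[0,0,0],[-0.01,-0.03,0.04],0.028],
    [[0,0,0],[-0.02,-0.04,0.02],0.028],
    [[0,0,0],[0,0,0],0.028],
    [[0,0,0],[0,0,0],0.028]
  ]
}}

```text
clock: 16.85
tool_pos: [0.5375, -0.0244, 0.2695]
ee_rot: [[0.002, 0.992, -0.126], [-0.0, -0.126, -0.992], [-1.0, 0.002, -0.0]]
ft_force: [0.3, 0.8, -0.0]
grip_width: 0.0277
```

Run:
```python
from h import *
cap('wrist','w9');cap('scene','s9');s=readout.read_state(); print(s['tool_pos'],s['ft_force'])
a=cv2.imread('pics/w9.png')[0:215,110:410];b=cv2.imread('pics/s9.png')[165:255,185:315]
cv2.imwrite('pics/c9.png',np.hstack([cv2.resize(a,(400,287),interpolation=cv2.INTER_CUBIC),cv2.resize(b,(400,287),interpolation=cv2.INTER_CUBIC)]))
z=a[10:130,100:260]; cv2.imwrite('pics/w9z.png',cv2.resize(z,None,fx=4.5,fy=4.5,interpolation=cv2.INTER_CUBIC))
p,q=ld('s0') if 0 else ld('scene0'),ld('s9')
```

```text
[ 0.53741097 -0.02231486  0.26817119] [1.03107119 0.99471831 0.4907914 ]
```

View pics/c9.png

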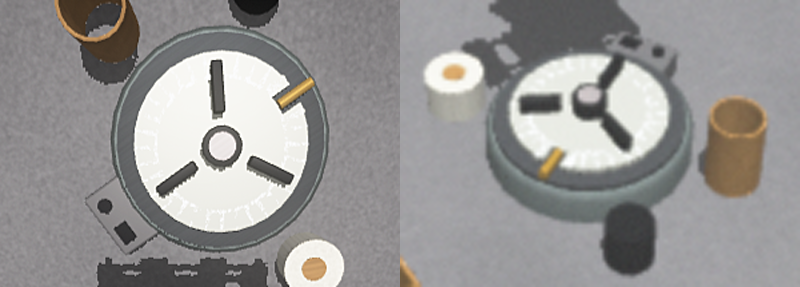

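View pics/w9z.png

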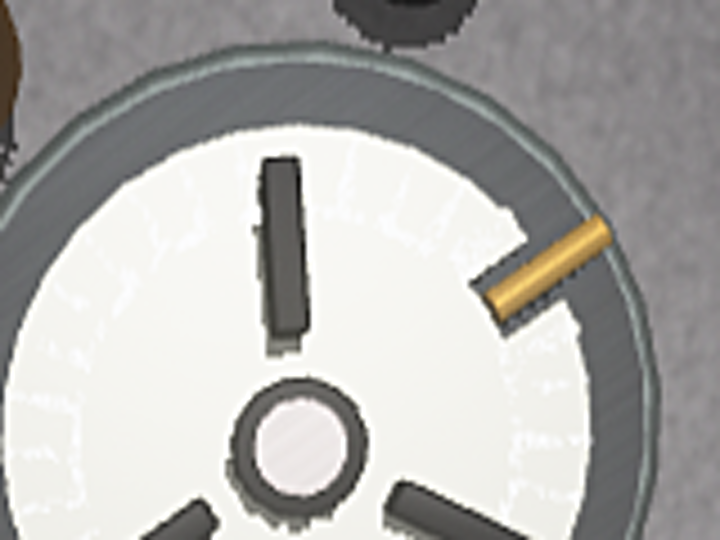

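The key lies centred in the notch and rises above the disc. The bystanders are where they were, and the arm is clear.

```bash
python3 -c "
from workcell import robot; print(robot.sign_off())"
```

```text
the job is handed in; nothing more can be done
None
```

The platter is turned into line and pressed fully home on the key, and the job is handed in at about 17 s of the 48 s allowed. The arm was clear of everything at hand-in.

**What I did:** With the closed fingertips against the side of rib 2, I pushed the platter about 142° clockwise. I checked with the wrist camera on the way. Then I backed off, lifted, and pressed on the hub.

**Alignment:** Measured from the notch centre and the key, about the spindle axis, the last picture before pressing put the notch within about 0.5° of the key. The directions of the notch edges and the key differed by about 1.2°. Both are inside the roughly 3.6° of clearance.

**Home:**
- The fingertips stopped at 65 mm while the force rose to 26 N. That is the hub height expected with the platter home.
- A pale disc, presumably the spindle end, showed in the hub after the first press. I pressed again with the fingers on either side of it, and they stopped at the same 65 mm with 17 N.
- The final pictures show the key centred in the notch and rising above the disc.

**Bystanders:** The core, labels and tin look unmoved in the last scene picture. The arm did not go near the other bystanders, and I did not re-measure them.

**Check that disagreed:** Early two-view estimates of the hub height gave 68 to 70 mm, against the 75 mm stated. I took this as calibration and one-pixel error over a short baseline, and the pressing heights were consistent with 75 mm.

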